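Fetch the bench block from behind the stakes

ROBOT

A 7-joint arm with a two-finger parallel gripper is mounted at the origin on the work surface. World frame = base frame: x ahead of the robot, y to its left, z up, the work surface at z = 0. Lengths are in m, angles in rad, forces in N, time in s.
With the tool pointing down it reaches from about 0.4 to 0.9 m from the base axis. Payload 5.6 kg.
Tool frame: the origin (TCP) lies at the very end of the fingers, on their centre line; the grasp point (between the pads) lies 19 mm behind it; z points along the fingers, y is the line along which they close (so a half turn about z gives the same grasp; the last joint's range is limited). The gripper opens to 92 mm and grips with 3 to 60 N. Pads are 20 mm wide; open, the fingers measure 128 mm over their backs; the gripper's body (75 mm by 189 mm) begins 69 mm behind the grasp point.
Start: joints at [1.3, 0.468, -0.012, 1.603, 0.006, 1.071, -0.056], TCP at [0.147, -0.633, 0.215] pointing down, gripper open.
Joint ranges: [-2.53, 2.53], [-0.31, 2.02], [-1.57, 1.55], [0.28, 2.44], [-1.29, 4.43], [0.15, 1.84], [-2.92, 2.92]. Speed limits (rad/s): [2.57, 2.57, 3.14, 3.14, 3.14, 3.14, 3.14].

INTERFACE

Orientations are given as a rotation vector (axis times angle).
In Python, from rig import * gives the robot as it stands.
- The arm moves only by the tool drive_tool, never from a script. Its argument "motion" is a list of rows, each a list of 7 numbers: the shift along the tool's x, y, z in m, then the turn, a rotation vector about the tool's x, y, z in degrees, then the closure, from 0 (fully open) to 1 (shut). A call has 1 to 5 rows; each row shifts and turns the commanded pose from where the row before left it, along the tool's axes as they then stand; what a row does not reach is not made up. A row lasts 1/8 s, in which the tool goes at most 62.5 mm and 10.7 degrees, less where a joint would pass 70% of its speed; a pose out of reach is approached as far as the arm can. A call is refused whole if a number of a shift passes 0.0625 or a number of a turn 10.7, either way. A call with a gripper value outside its range is refused whole. The fingers move at their own pace and stop on an object; "force" is the grip in N (left out, the last holds). Time passes only in rows, so rows that do not move let the fingers close. It gives the time, the measured TCP pose, the force, the opening and the grip force at its end, in the units of the state.
- read_state(): the state, without advancing time (a new reading comes with each control period).
- capture(name): name is "side" or "top" or "wrist"; returns the picture (384x512x3 uint8, blue, green, red); there is no depth.
- camera_params(name): a dict with "mtx" (3x3 intrinsics, pixels), "T" (4x4, takes a point from camera to world coordinates); the wrist camera has in their place "mount" (4x4, takes a point from camera to tool coordinates, whose origin is the TCP and whose axes are the flange's). Camera axes: x right, y up, looking along -z (the intrinsics and any distortion apply to the point x, -y, -z); pixel columns grow to the right and rows downward; lengths in m; the calibration is good to about 2 mm. A picture is of the moment at which its call begins: read the wrist's pose just before it. camera_params takes no time and is no camera call.
- finish_job(): hands the job in; it is judged then, once.
The state is a dict: "clock": time; "joint_pos": joint angles; "qd": joint speeds; "tau": joint torques, N m; "ee_pos": TCP position; "eef_rot": TCP orientation; "ft_force": force on the tool from outside, world axes, zero at the start; "ft_torque": the same for the moment, N m; "finger_gap": finger opening in m; "grip_force": force on a finger pad.
Only numpy, scipy, OpenCV 4.12 (cv2) and the standard library are available. Lean on these libraries where they do the work, as an engineer would, in place of code of your own. Each camera call takes 0.05 s, during which the arm holds its last target. There are 200 camera calls.

TASK

The round steel bench block is boxed in on the wooden rack by the mallet, the brass stake and the cone mandrel: first stand all three in the grey tray, and leave the block where it is meanwhile. Then set the bench block flat on the middle of the green work pad, and only after that stand each of the three tools back upright on the middle of its own pad on the rack: mallet on red, brass stake on yellow, cone on blue.

Things in the scene. Friction and masses are not known exactly. Their poses are not given: they have to be found in the camera images.
- mallet: Small mallet standing on its head, about 0.2 kg: a red cylinder 44 mm across and 42 mm high at the bottom, with a light wooden handle 20 mm across pointing up. Grip the handle, 20 mm across, 65 to 105 mm above the underside. Height 108 mm, foot 44 mm across; origin at the centre of the underside, z up. Starts upright on the red pad.
- brass_stake: Brass forming stake, about 0.35 kg: a flat round brass foot 14 mm high, a thin 16 mm stem, and a thicker brass head on top. Grip the head, 22 mm across, 65 to 105 mm above the underside. Height 108 mm, foot 44 mm across; origin at the centre of the underside, z up. Starts upright on the yellow pad.
- cone: Dark steel cone mandrel, about 0.3 kg, on a blue round foot 16 mm high, narrowing upward to a straight dark steel neck. Grip the neck, 21 mm across, 65 to 105 mm above the underside. Height 108 mm, foot 44 mm across; origin at the centre of the underside, z up. Starts upright on the blue pad.
- bench_block: Round jeweller's bench block, about 0.4 kg: bright steel disc on a black rubber base, both 58 mm across, 34 mm high in all. Origin at the centre of the underside, z up. It starts on the rack between the three tools, before the rack's ledge, with gaps of about 12 mm: too little for fingers until the tools are gone.
- pad_red: Round flat red pad, 60 mm across and 3 mm thick, fixed on the wooden rack: the place of the mallet. Origin at the centre of its underside, so its top is 3 mm above the origin; z up.
- pad_yellow: Round flat yellow pad, 60 mm across and 3 mm thick, fixed on the wooden rack: the place of the brass stake. Origin at the centre of its underside, so its top is 3 mm above the origin; z up.
- pad_blue: Round flat blue pad, 60 mm across and 3 mm thick, fixed on the wooden rack: the place of the cone mandrel. Origin at the centre of its underside, so its top is 3 mm above the origin; z up.
- rack: Fixed wooden board, 8 mm thick, 155 mm along its x, 205 mm along its y, with a ledge 40 mm high along its far (+x) edge, inner face 43 mm from the origin. Origin at table height under the bench block's starting place. The pads lie 63 mm from it towards -x, +y and -y, in an order that changes. With the tools gone there is room for fingers at the block's +y and -y sides, not at the ledge.
- tray: Grey square open tray, fixed, 180 by 180 mm outside, walls 5 mm thick and 18 mm high, inner floor 5 mm above the table: the side area. Origin at table height under its centre, x and y along its sides, z up.
- work_pad: Round green work pad, fixed on the table, 110 mm across and 4 mm thick. Origin at the centre of its underside (its top is 4 mm above), z up.
Things that resemble listed ones, but are neither listed nor needed, are in the scene too. What is shaped like the mallet but turquoise is not meant. Of the things shaped like the cone, the steel one is meant.

How it is judged:
On the way, in this order (a step that is already met when the one before it is completed fails the run):
1. mallet, brass stake and cone all stand released in the grey tray, the bench block still in its place on the rack (not moved by more than 25 mm) (linear speed of each of mallet, brass_stake, cone below 0.03 m/s and angular speed of each of mallet, brass_stake, cone below 0.3 rad/s and angle between each of mallet, brass_stake, cone's own z axis and vertical below 0.1 rad and x of mallet in the frame of tray between -0.07 and 0.07 m and y of mallet in the frame of tray between -0.07 and 0.07 m and z of each of mallet, brass_stake, cone in the frame of tray below 0.009 m and contact force between the fingers and mallet below 0.3 N and x of brass_stake in the frame of tray between -0.07 and 0.07 m and y of brass_stake in the frame of tray between -0.07 and 0.07 m and contact force between the fingers and brass_stake below 0.3 N and x of cone in the frame of tray between -0.07 and 0.07 m and y of cone in the frame of tray between -0.07 and 0.07 m and contact force between the fingers and cone below 0.3 N and distance of bench_block from where it was at the start of the episode below 0.025 m), for 0.2 s.
2. the bench block lies released on the middle of the green work pad (within 15 mm) while the three tools still stand in the tray (linear speed of each of mallet, brass_stake, cone, bench_block below 0.03 m/s and angular speed of each of mallet, brass_stake, cone, bench_block below 0.3 rad/s and angle between each of mallet, brass_stake, cone, bench_block's own z axis and vertical below 0.1 rad and x of mallet in the frame of tray between -0.07 and 0.07 m and y of mallet in the frame of tray between -0.07 and 0.07 m and z of each of mallet, brass_stake, cone in the frame of tray below 0.009 m and contact force between the fingers and mallet below 0.3 N and x of brass_stake in the frame of tray between -0.07 and 0.07 m and y of brass_stake in the frame of tray between -0.07 and 0.07 m and contact force between the fingers and brass_stake below 0.3 N and x of cone in the frame of tray between -0.07 and 0.07 m and y of cone in the frame of tray between -0.07 and 0.07 m and contact force between the fingers and cone below 0.3 N and horizontal distance between bench_block and work_pad below 0.015 m and z of bench_block in the frame of work_pad below 0.007 m and contact force between the fingers and bench_block below 0.3 N), for 0.2 s.
At the end, for the whole second after the job is handed in: The bench block lies flat and released on the green work pad, its centre within 15 mm of the pad's; mallet, brass stake and cone stand upright, released and at rest on the red, yellow and blue pads, each within 12 mm of its pad's centre (linear speed of each of mallet, brass_stake, cone, bench_block below 0.03 m/s and angular speed of each of mallet, brass_stake, cone, bench_block below 0.3 rad/s and angle between each of mallet, brass_stake, cone, bench_block's own z axis and vertical below 0.1 rad and horizontal distance between mallet and pad_red below 0.012 m and z of mallet in the frame of pad_red below 0.006 m and contact force between the fingers and mallet below 0.3 N and horizontal distance between brass_stake and pad_yellow below 0.012 m and z of brass_stake in the frame of pad_yellow below 0.006 m and contact force between the fingers and brass_stake below 0.3 N and horizontal distance between cone and pad_blue below 0.012 m and z of cone in the frame of pad_blue below 0.006 m and contact force between the fingers and cone below 0.3 N and horizontal distance between bench_block and work_pad below 0.015 m and z of bench_block in the frame of work_pad below 0.007 m and contact force between the fingers and bench_block below 0.3 N); the robot touches nothing.
It also fails if it takes over 147 s, if anything falls off the work surface, if the arm or the gripper's body presses on something with over 40 N, if the wrist force passes 120 N, or if a joint passes its speed limit or range.

## Working session

There is one attempt and no reset: what is moved stays moved. The work goes in short steps, Python scripts to look and compute and a tool call to move; the robot and the scene stay as the last step left them, time stands still between calls to the robot, and variables do not carry over. Pictures are saved under pics/ and viewed, at most 14 in all, crops included, and the job is handed in when it is done.

Besides the shell and the picture viewer there is one more tool, called as name(argument=value, ...) on one line, values as JSON. drive_tool: Moves the arm, as the interface text tells. Its arguments: {"type":"object","properties":{"motion":{"type":"array","items":{"type":"array","items":{"type":"number"}}},"force":{"type":"number"}},"required":["motion"]}

```bash
ls; mkdir -p pics; python3 - <<'E'
from rig import *
import cv2,numpy as np
np.set_printoptions(precision=4,suppress=True)
s=read_state();print(s)
for n in("side","top"):
    cv2.imwrite(f"pics/{n}0.png",capture(n));print(n,camera_params(n))
print(camera_params("wrist"))
E
```

```text
pics
{'clock': 0.0, 'joint_pos': array([ 1.3001,  0.4684, -0.0116,  1.6036,  0.006 ,  1.0714, -0.0563]), 'qd': array([ 0.0021,  0.0006, -0.0012, -0.0009,  0.0005, -0.0005,  0.0004]), 'tau': array([  0.0004, -52.0571,  -0.0125, -24.375 ,  -0.0567,   0.0173,
         0.0002]), 'ee_pos': array([ 0.1465, -0.6327,  0.2136]), 'eef_rot': array([-3.1195, -0.3566,  0.0005]), 'ft_force': array([-0.9633, -0.9796, -0.1788]), 'ft_torque': array([-0.0023, -0.0193,  0.0332]), 'grip_force': 0.0, 'finger_gap': 0.09182993487300284}
side {'mtx': array([[498.3761,   0.    , 250.4873],
       [  0.    , 498.3761, 193.4093],
       [  0.    ,   0.    ,   1.    ]]), 'T': array([[-0.8326,  0.3711, -0.4112, -0.0729],
       [-0.5536, -0.5318,  0.6409,  0.7727],
       [ 0.0192,  0.7612,  0.6482,  0.913 ],
       [ 0.    ,  0.    ,  0.    ,  1.    ]])}
top {'mtx': array([[366.1469,   0.    , 261.8287],
       [  0.    , 366.1469, 188.3981],
       [  0.    ,   0.    ,   1.    ]]), 'T': array([[-0.0724,  0.9753, -0.2087,  0.2865],
       [-0.9974, -0.072 ,  0.0097, -0.0488],
       [-0.0056,  0.2088,  0.9779,  0.9595],
       [ 0.    ,  0.    ,  0.    ,  1.    ]])}
{'mtx': array([[305.7049,   0.    , 253.5206],
       [  0.    , 305.7049, 192.7565],
       [  0.    ,   0.    ,   1.    ]]), 'mount': array([[ 0.0004,  0.9642,  0.2651,  0.0736],
       [ 1.    , -0.0003, -0.0002, -0.0011],
       [-0.0001,  0.2651, -0.9642, -0.1721],
       [ 0.    ,  0.    ,  0.    ,  1.    ]])}
```

View pics/top0.png

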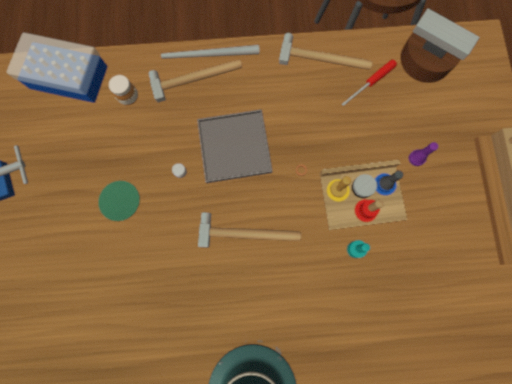

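View pics/side0.png

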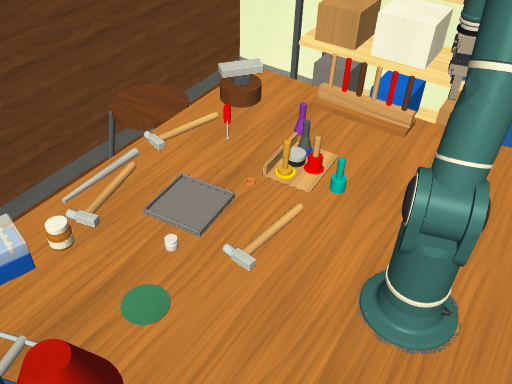

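Top view: candidates for mallet are red (367,210) and turquoise (358,249); red fits. Cones: dark steel with blue foot (386,183) and purple (422,154); steel fits. Brass stake is at (339,189), block at (364,186), tray around (235,146), green pad (119,200). I'll confirm these in one enlarged crop.

```bash
cat > h.py <<'E'
from rig import *
import cv2,numpy as np
from scipy.spatial.transform import Rotation as R
np.set_printoptions(precision=4,suppress=True)
def cam(n,s=None):
    p=camera_params(n)
    if n=="wrist":
        s=s or read_state(); T=np.eye(4);T[:3,:3]=R.from_rotvec(s["eef_rot"]).as_matrix();T[:3,3]=s["ee_pos"]
        return p["mtx"],T@p["mount"]
    return p["mtx"],p["T"]
def ray(c,uv,z):
    K,T=c; uv=np.atleast_2d(np.float64(uv))
    d=np.c_[(uv[:,0]-K[0,2])/K[0,0],-(uv[:,1]-K[1,2])/K[1,1],-np.ones(len(uv))]@T[:3,:3].T
    return T[:3,3]+d*((z-T[2,3])/d[:,2])[:,None]
def proj(c,P):
    K,T=c; q=(np.atleast_2d(P)-T[:3,3])@T[:3,:3]
    return np.c_[K[0,0]*q[:,0]/-q[:,2]+K[0,2],-K[1,1]*q[:,1]/-q[:,2]+K[1,2]]
def blob(im,lo,hi,roi=None):
    m=cv2.inRange(cv2.cvtColor(im,cv2.COLOR_BGR2HSV),np.array(lo),np.array(hi))
    if roi: k=np.zeros_like(m);x0,y0,x1,y1=roi;k[y0:y1,x0:x1]=255;m&=k
    n,l,st,ce=cv2.connectedComponentsWithStats(m); i=1+np.argmax(st[1:,4]); return ce[i],st[i],l==i
E
python3 - <<'E'
from h import *
t=cv2.imread("pics/top0.png");s=cv2.imread("pics/side0.png")
a=cv2.resize(t[145:265,310:450],None,fx=4,fy=4,interpolation=cv2.INTER_CUBIC)
b=cv2.resize(s[90:210,255:365],None,fx=4,fy=4,interpolation=cv2.INTER_CUBIC)
cv2.imwrite("pics/crop0.png",cv2.resize(np.hstack([a,b]),(800,384)))
c=cam("top")
ce,st,m=blob(t,(60,80,40),(90,255,255),(80,160,160,240));print("green",st,ray(c,ce,.004))
tc=[(199,120),(263,111),(272,172),(207,182)]
P=ray(c,tc,.018);print("tray",P,P.mean(0))
rk=[(329,229),(406,219)];P=ray(c,rk,.008);print("rack",P)
print(ray(c,[(321,171),(400,162)],.04))
print("block",ray(c,(364,185),.042))
E
```

```text
green [  99  182   40   38 1192] [[0.4858 0.3235 0.004 ]]
tray [[ 0.6913  0.0998  0.018 ]
 [ 0.7045 -0.0771  0.018 ]
 [ 0.5298 -0.0883  0.018 ]
 [ 0.5153  0.085   0.018 ]] [0.6102 0.0048 0.018 ]
rack [[ 0.3693 -0.2242  0.008 ]
 [ 0.3806 -0.4269  0.008 ]]
[[ 0.5174 -0.2142  0.04  ]
 [ 0.5263 -0.4216  0.04  ]]
block [[ 0.4719 -0.3198  0.042 ]]
```

View pics/crop0.png

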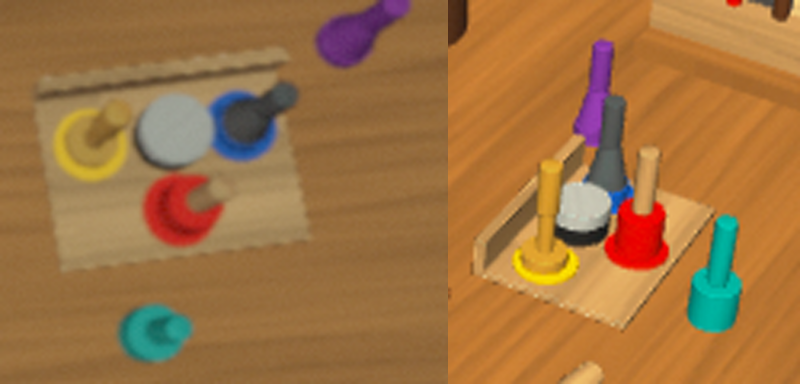

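Confirmed: the red mallet, the brass stake on yellow and the steel cone on blue. The purple cone and the turquoise mallet stand apart. Moving the wrist camera over the rack.

drive_tool(motion=[[0, 0, 0, 0, 0, 10, 0], [0.037, -0.0293, -0.0036, 0, 0, 0, 0], [0.037, -0.0293, -0.0036, 0, 0, 0, 0], [0.037, -0.0293, -0.0036, 0, 0, 0, 0], [0.037, -0.0293, -0.0036, 0, 0, 0, 0]])

```text
clock: 0.72
ee_pos: [0.2892, -0.507, 0.2288]
eef_rot: [-3.14, -0.084, 0.001]
ft_force: [0.6, -0.7, 0.3]
finger_gap: 0.0919
grip_force: 0.0
```

drive_tool(motion=[[0.037, -0.0293, -0.0036, 0, 0, 0, 0], [0.037, -0.0293, -0.0036, 0, 0, 0, 0], [0.037, -0.0293, -0.0036, 0, 0, 0, 0], [0.037, -0.0293, -0.0036, 0, 0, 0, 0], [0.037, -0.0293, -0.0036, 0, 0, 0, 0]])

```text
clock: 1.35
ee_pos: [0.466, -0.351, 0.2468]
eef_rot: [-3.14, -0.083, 0.001]
ft_force: [0.0, -0.4, -0.0]
finger_gap: 0.092
grip_force: 0.0
```

drive_tool(motion=[[0.037, -0.0293, -0.0036, 0, 0, 0, 0], [0, 0, 0, 0, 0, 0, 0], [0, 0, 0, 0, 0, 0, 0], [0, 0, 0, 0, 0, 0, 0]])

```text
clock: 1.85
ee_pos: [0.4994, -0.3223, 0.2503]
eef_rot: [3.14, 0.08, -0.002]
ft_force: [0.0, -1.0, -0.0]
finger_gap: 0.092
grip_force: 0.0
```

```bash
cat >> h.py <<'E'
def go(x,y,z,yaw=None):
    s=read_state();M=R.from_rotvec(s["eef_rot"]).as_matrix();yw=np.arctan2(M[1,0],M[0,0])
    d=M.T@(np.array([x,y,z])-s["ee_pos"]);tz=np.degrees(yw-yaw) if yaw is not None else 0
    print("at",s["ee_pos"],"yaw",round(yw,4),"tilt",np.round(np.degrees(M[:2,2]),2),"| tool delta",d,"turn z",round(tz,2),"t",round(s["clock"],2),"gap",round(s["finger_gap"],4))
E
python3 - <<'E'
from h import *
go(.5,-.32,.25,.055)
c=cam("wrist");im=capture("wrist");cv2.imwrite("pics/w1.png",im)
print(proj(c,[[.472,-.32,.042],[.409,-.323,.011],[.469,-.257,.011],[.475,-.383,.011]]))
E
```

```text
at [ 0.4994 -0.3223  0.2503] yaw 0.0507 tilt [-0.05 -0.02] | tool delta [ 0.0007 -0.0023  0.0003] turn z -0.25 t 1.85 gap 0.092
[[251.2743 189.6612]
 [251.3503 226.4892]
 [205.8706 183.7763]
 [296.9556 184.0736]]
```

View pics/w1.png

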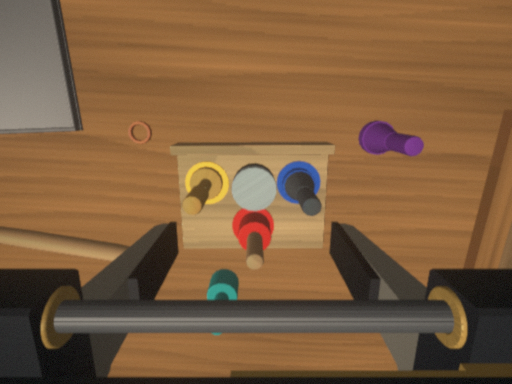

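Wrist view: yellow pad (207,184), block (253,188), blue pad (299,184), red pad (252,227). Handle tops are stake (193,205), cone (311,206) and mallet (255,262). Predictions already match, so I'll refine numerically.

```bash
python3 - <<'E'
from h import *
c=cam("wrist");im=cv2.imread("pics/w1.png")
hsv=cv2.cvtColor(im,cv2.COLOR_BGR2HSV)
def hull(lo,hi,roi):
    ce,st,m=blob(im,lo,hi,roi);cn=cv2.findContours(m.astype(np.uint8),0,1)[0];p=max(cn,key=len)
    h=cv2.convexHull(p)[:,0].astype(float);P=ray(c,h,.011)[:,:2]
    (x,y),r=cv2.minEnclosingCircle(P.astype(np.float32));print(st,"encl",x,y,r)
    return np.array([x,y])
Y=hull((24,170,120),(32,255,255),(175,150,232,215))
B=hull((105,150,80),(125,255,255),(270,150,330,215))
Rd=hull((0,200,80),(5,255,255),(225,200,280,260))
ce,st,m=blob(im,(60,0,110),(130,40,255),(230,160,278,215));print("block",st,ce,ray(c,ce,.042))
d=Y-B;o=(Y+B)/2;yw=np.arctan2(-d[0],d[1]);print("org",o,"yaw",yw,"dist",np.linalg.norm(d),"red",o-.063*np.array([np.cos(yw),np.sin(yw)]))
for n,uv in dict(stake=(193,206),cone=(311.5,207),mallet=(255,263)).items(): print(n,ray(c,uv,.119))
for q in [(193,206),(311,207),(255,262)]: print(hsv[q[1],q[0]])
E
```

```text
[187 169   7  12  18] encl 0.4811181128025055 -0.23501452803611755 0.009049569256603718
[278 162  41  40 462] encl 0.47811681032180786 -0.3843134641647339 0.028559481725096703
[240 236   6  11  25] encl 0.3858870267868042 -0.31262606382369995 0.00804333295673132
block [277 188   1   1   1] [277. 188.] [[ 0.476  -0.3529  0.042 ]]
org [ 0.4796 -0.3097] yaw -0.020099930816674744 dist 0.14932910013027367 red [ 0.4166 -0.3084]
stake [[ 0.4718 -0.2597  0.119 ]]
cone [[ 0.477  -0.3831  0.119 ]]
mallet [[ 0.4094 -0.3276  0.119 ]]
[ 19 150 187]
[26 21 86]
[ 18 117 183]
```

```bash
python3 - <<'E'
from h import *
c=cam("wrist");im=cv2.imread("pics/w1.png")
hsv=cv2.cvtColor(im,cv2.COLOR_BGR2HSV)
for n,(u,v) in dict(yel=(190,178),yel2=(207,164),blu=(285,195),red=(237,232),red2=(241,218),blk=(253,185)).items(): print(n,hsv[v,u])
def hull(n,lo,hi,roi,z):
    ce,st,m=blob(im,lo,hi,roi);cn=cv2.findContours(m.astype(np.uint8),0,1)[0];p=max(cn,key=len)
    P=ray(c,cv2.convexHull(p)[:,0].astype(float),z)[:,:2].astype(np.float32)
    (x,y),r=cv2.minEnclosingCircle(P);print(n,st,"encl",x,y,r)
hull("yel",(23,180,150),(33,255,255),(175,150,235,215),.011)
hull("blu",(105,120,60),(125,255,255),(270,150,330,215),.011)
hull("red",(0,190,120),(8,255,255),(225,200,280,260),.011)
hull("blk",(70,0,100),(130,60,255),(230,160,278,215),.042)
a=cv2.resize(im[145:275,165:340],None,fx=4.5,fy=4.5,interpolation=cv2.INTER_CUBIC);cv2.imwrite("pics/crop1.png",a)
E
```

```text
yel [ 21 163 218]
yel2 [ 24 176 238]
blu [111 165 164]
red [  2 200 208]
red2 [  2 195 197]
blk [ 40  22 177]
yel [227 182   1   1   1] encl 0.4731655716896057 -0.2860841155052185 9.999999747378752e-05
blu [278 162  42  41 627] encl 0.47799044847488403 -0.3843969702720642 0.02922990918159485
red [233 210  40  39 697] encl 0.4048476815223694 -0.3251190781593323 0.03387186676263809
blk [277 178   1   1   1] encl 0.48916253447532654 -0.3519282341003418 9.999999747378752e-05
```

View pics/crop1.png

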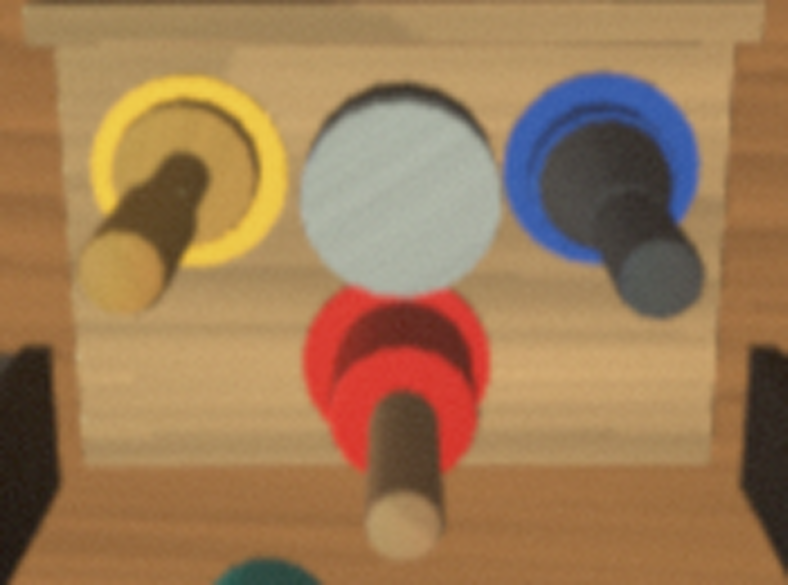

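```bash
python3 - <<'E'
from h import *
c=cam("wrist")
def f(p): return np.array([165,145])+(np.array(p)+.5)/4.5-.5
for n,p,z in [("stake",(122,273),.119),("cone",(660,278),.119),("mallet",(402,524),.119),("Y",(189,171),.011),("B",(602,168),.011),("block",(400,197),.042),("mhead",(404,419),.053),("rackL",(85,464),.008),("rackR",(711,463),.008),("redL",(303,362),.011),("redR",(490,360),.011)]: print(n,ray(c,f(p),z))
E
```

```text
stake [[ 0.4726 -0.2583  0.119 ]]
cone [[ 0.4777 -0.3828  0.119 ]]
mallet [[ 0.4117 -0.3264  0.119 ]]
Y [[ 0.4709 -0.2579  0.011 ]]
B [[ 0.4783 -0.3847  0.011 ]]
block [[ 0.474  -0.3227  0.042 ]]
mhead [[ 0.4104 -0.3271  0.053 ]]
rackL [[ 0.3693 -0.2244  0.008 ]]
rackR [[ 0.3801 -0.4299  0.008 ]]
redL [[ 0.4099 -0.295   0.011 ]]
redR [[ 0.4136 -0.3546  0.011 ]]
```

drive_tool(motion=[[-0.044, 0, 0, 0, 0, 0, 0], [-0.044, 0, 0.01, 0, 0, 0, 0], [0, 0, 0.0403, 0, 0, 0, 0], [0, 0, 0.0403, 0, 0, 0, 0], [0, 0, 0.0403, 0, 0, 0, 0]], force=20)

```text
clock: 2.52
ee_pos: [0.412, -0.3267, 0.1189]
eef_rot: [3.14, 0.08, 0.001]
ft_force: [1.0, -0.3, -0.1]
finger_gap: 0.0919
grip_force: 0.0
```

drive_tool(motion=[[0, 0, 0.0403, 0, 0, 0, 0], [0, 0, 0, 0, 0, 0, 0], [0, 0, 0, 0, 0, 0, 0]])

```text
clock: 2.9
ee_pos: [0.4133, -0.3266, 0.0807]
eef_rot: [3.139, 0.082, 0.002]
ft_force: [0.3, 0.3, 0.3]
finger_gap: 0.0921
grip_force: 0.0
```

```bash
python3 - <<'E'
from h import *
go(.4115,-.3262,.077)
E
```

```text
at [ 0.4133 -0.3266  0.0807] yaw 0.0523 tilt [ 0.08 -0.07] | tool delta [-0.0017 -0.0005  0.0036] turn z 0 t 2.9 gap 0.0921
```

drive_tool(motion=[[-0.0017, 0, 0.0036, 0, 0, 0, 0], [0, 0, 0, 0, 0, 0, 1], [0, 0, 0, 0, 0, 0, 1], [0, 0, 0, 0, 0, 0, 1], [0, 0, 0, 0, 0, 0, 1]], force=20)

```text
clock: 3.52
ee_pos: [0.4112, -0.3257, 0.0759]
eef_rot: [3.14, 0.084, 0.0]
ft_force: [-0.1, -0.4, 0.7]
finger_gap: 0.0537
grip_force: 0.0
```

drive_tool(motion=[[0, 0, 0, 0, 0, 0, 1], [0, 0, 0, 0, 0, 0, 1], [0, 0, 0, 0, 0, 0, 1], [0, 0, -0.02, 0, 0, 0, 1]])

```text
clock: 4.03
ee_pos: [0.4098, -0.3249, 0.0946]
eef_rot: [-3.138, -0.084, 0.005]
ft_force: [-0.2, 0.3, -1.2]
finger_gap: 0.0197
grip_force: 20.0
```

```bash
python3 - <<'E'
from h import *
go(.6585,.029,.25)
E
```

```text
at [ 0.4098 -0.3249  0.0946] yaw 0.0532 tilt [-0.18  0.13] | tool delta [ 0.2667 -0.3405 -0.1554] turn z 0 t 4.03 gap 0.0197
```

drive_tool(motion=[[0, 0, -0.0385, 0, 0, 0, 1], [0, 0, -0.0385, 0, 0, 0, 1], [0, 0, -0.0385, 0, 0, 0, 1], [0.0148, -0.0189, 0, 0, 0, 0, 1], [0.0267, -0.034, 0, 0, 0, 0, 1]])

```text
clock: 4.65
ee_pos: [0.4492, -0.2716, 0.2116]
eef_rot: [3.14, 0.077, 0.0]
ft_force: [0.7, 0.1, -2.1]
finger_gap: 0.0199
grip_force: 20.0
```

drive_tool(motion=[[0.0267, -0.034, 0, 0, 0, 0, 1], [0.0267, -0.034, 0, 0, 0, 0, 1], [0.0267, -0.034, 0, 0, 0, 0, 1], [0.0267, -0.034, 0, 0, 0, 0, 1], [0.0267, -0.034, 0, 0, 0, 0, 1]])

```text
clock: 5.28
ee_pos: [0.5742, -0.0927, 0.2108]
eef_rot: [3.14, 0.083, -0.002]
ft_force: [-0.0, -0.2, -1.9]
finger_gap: 0.0197
grip_force: 20.0
```

drive_tool(motion=[[0.0267, -0.034, 0, 0, 0, 0, 1], [0.0267, -0.034, 0, 0, 0, 0, 1], [0.0267, -0.034, 0, 0, 0, 0, 1], [0.0117, -0.0157, 0, 0, 0, 0, 1], [0, 0, 0, 0, 0, 0, 1]])

```text
clock: 5.9
ee_pos: [0.659, 0.0295, 0.2105]
eef_rot: [-3.14, -0.087, 0.002]
ft_force: [0.3, 0.0, -1.9]
finger_gap: 0.0195
grip_force: 20.0
```

drive_tool(motion=[[0, 0, 0.035, 0, 0, 0, 1], [0, 0, 0.035, 0, 0, 0, 1], [0, 0, 0.035, 0, 0, 0, 1], [0, 0, 0.02, 0, 0, 0, 1], [0, 0, 0, 0, 0, 0, 1]])

```text
clock: 6.52
ee_pos: [0.6581, 0.0269, 0.085]
eef_rot: [3.14, 0.081, -0.005]
ft_force: [-0.1, 0.6, -1.8]
finger_gap: 0.0194
grip_force: 20.0
```

```bash
python3 - <<'E'
from h import *
go(.6585,.029,.071)
c=cam("wrist");im=capture("wrist");cv2.imwrite("pics/w2.png",im)
E
```

```text
at [0.6581 0.0269 0.085 ] yaw 0.0516 tilt [-0.18 -0.05] | tool delta [ 0.0005 -0.002   0.014 ] turn z 0 t 6.53 gap 0.0194
```

View pics/w2.png

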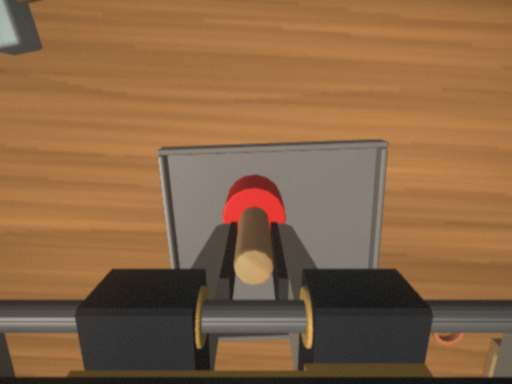

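The view shows the mallet upright in the grip at (254,210), inside the tray walls (160–385, 145–340). Lowering and releasing.

drive_tool(motion=[[0, 0, 0.008, 0, 0, 0, 1], [0, 0, 0.005, 0, 0, 0, 1], [0, 0, 0.002, 0, 0, 0, 1], [0, 0, 0, 0, 0, 0, 1], [0, 0, 0, 0, 0, 0, 1]])

```text
clock: 7.2
ee_pos: [0.661, 0.0286, 0.0735]
eef_rot: [3.14, 0.084, 0.006]
ft_force: [-1.1, -1.7, 6.2]
finger_gap: 0.0195
grip_force: 20.0
```

drive_tool(motion=[[0, 0, 0, 0, 0, 0, 0.6], [0, 0, 0, 0, 0, 0, 0], [0, 0, 0, 0, 0, 0, 0], [0, 0, -0.03, 0, 0, 0, 0], [0, 0, -0.05, 0, 0, 0, 0]])

```text
clock: 7.82
ee_pos: [0.6578, 0.0284, 0.1499]
eef_rot: [3.14, 0.084, -0.008]
ft_force: [1.4, -0.1, 0.7]
finger_gap: 0.0674
grip_force: 0.0
```

drive_tool(motion=[[0, 0, -0.056, 0, 0, 0, 0], [-0.029, 0.0395, 0, 0, 0, 0, 0], [-0.029, 0.0395, 0, 0, 0, 0, 0], [-0.029, 0.0395, 0, 0, 0, 0, 0], [-0.029, 0.0395, 0, 0, 0, 0, 0]])

```text
clock: 8.45
ee_pos: [0.5509, -0.1366, 0.2072]
eef_rot: [3.14, 0.084, 0.0]
ft_force: [0.1, -0.6, -0.9]
finger_gap: 0.092
grip_force: 0.0
```

drive_tool(motion=[[-0.029, 0.0395, 0, 0, 0, 0, 0], [-0.029, 0.0395, 0, 0, 0, 0, 0], [-0.0287, 0.0394, 0, 0, 0, 0, 0], [0, 0, 0.01, 0, 0, 0, 0], [0, 0, 0, 0, 0, 0, 0]])

```text
clock: 9.07
ee_pos: [0.4715, -0.2572, 0.1965]
eef_rot: [-3.139, -0.084, 0.002]
ft_force: [0.4, 0.9, -0.3]
finger_gap: 0.0919
grip_force: 0.0
```

```bash
python3 - <<'E'
from h import *
go(.472,-.258,.077,.053)
cv2.imwrite("pics/s1.png",capture("side"))
E
```

```text
at [ 0.4715 -0.2572  0.1965] yaw 0.0537 tilt [-0.06  0.07] | tool delta [0.0006 0.0009 0.1195] turn z 0.04 t 9.07 gap 0.0919
```

drive_tool(motion=[[0, 0.001, 0.035, 0, 0, 0, 0], [0, 0, 0.035, 0, 0, 0, 0], [0, 0, 0.035, 0, 0, 0, 0], [0, 0, 0.015, 0, 0, 0, 0], [0, 0, 0, 0, 0, 0, 0]])

```text
clock: 9.75
ee_pos: [0.472, -0.2581, 0.0767]
eef_rot: [-3.139, -0.086, 0.002]
ft_force: [0.5, -0.1, 0.2]
finger_gap: 0.0915
grip_force: 0.0
```

drive_tool(motion=[[0, 0, 0, 0, 0, 0, 1], [0, 0, 0, 0, 0, 0, 1], [0, 0, 0, 0, 0, 0, 1], [0, 0, 0, 0, 0, 0, 1], [0, 0, 0, 0, 0, 0, 1]], force=30)

```text
clock: 10.38
ee_pos: [0.4717, -0.2593, 0.0774]
eef_rot: [3.14, 0.083, 0.0]
ft_force: [0.4, -0.1, -1.1]
finger_gap: 0.044
grip_force: 0.0
```

drive_tool(motion=[[0, 0, 0, 0, 0, 0, 1], [0, 0, 0, 0, 0, 0, 1], [0, 0, 0, 0, 0, 0, 1]])

```text
clock: 10.75
ee_pos: [0.4717, -0.2593, 0.0772]
eef_rot: [3.14, 0.083, -0.0]
ft_force: [1.0, -0.2, 0.4]
finger_gap: 0.0212
grip_force: 30.0
```

```bash
python3 - <<'E'
from h import *
go(.6115,-.015,.21)
E
```

```text
at [ 0.4717 -0.2593  0.0772] yaw 0.0532 tilt [-0.   -0.01] | tool delta [ 0.1525 -0.2365 -0.1328] turn z 0 t 10.75 gap 0.0212
```

View pics/s1.png

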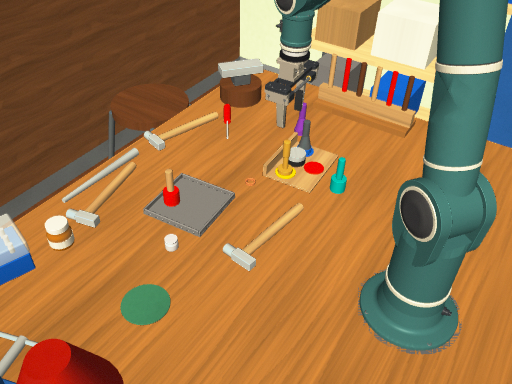

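The side view shows the mallet upright in the tray at (171,187), red pad empty and block untouched. The stake is gripped; carrying it over.

drive_tool(motion=[[0, 0, -0.02, 0, 0, 0, 1], [0, 0, -0.04, 0, 0, 0, 1], [0, 0, -0.04, 0, 0, 0, 1], [0, 0, -0.033, 0, 0, 0, 1], [0.0125, -0.0205, 0, 0, 0, 0, 1]])

```text
clock: 11.38
ee_pos: [0.4835, -0.2403, 0.2126]
eef_rot: [3.137, 0.077, 0.005]
ft_force: [1.0, 0.6, -3.8]
finger_gap: 0.0213
grip_force: 30.0
```

drive_tool(motion=[[0.02, -0.031, 0, 0, 0, 0, 1], [0.02, -0.031, 0, 0, 0, 0, 1], [0.02, -0.031, 0, 0, 0, 0, 1], [0.02, -0.031, 0, 0, 0, 0, 1], [0.02, -0.031, 0, 0, 0, 0, 1]])

```text
clock: 12.0
ee_pos: [0.5744, -0.0769, 0.2093]
eef_rot: [-3.14, -0.083, 0.003]
ft_force: [0.4, -0.6, -3.2]
finger_gap: 0.0214
grip_force: 30.0
```

drive_tool(motion=[[0.02, -0.031, 0, 0, 0, 0, 1], [0.02, -0.03, 0, 0, 0, 0, 1], [0, 0, 0, 0, 0, 0, 1], [0, 0, 0.03, 0, 0, 0, 1], [0, 0, 0.035, 0, 0, 0, 1]])

```text
clock: 12.62
ee_pos: [0.611, -0.0162, 0.1444]
eef_rot: [3.14, 0.082, -0.0]
ft_force: [0.1, 0.4, -4.5]
finger_gap: 0.0211
grip_force: 30.0
```

drive_tool(motion=[[0, 0, 0.035, 0, 0, 0, 1], [0, 0, 0.025, 0, 0, 0, 1], [0, 0, 0, 0, 0, 0, 1], [0, 0, 0, 0, 0, 0, 1]])

```text
clock: 13.12
ee_pos: [0.6118, -0.0155, 0.086]
eef_rot: [3.14, 0.083, 0.001]
ft_force: [0.2, 0.5, -2.5]
finger_gap: 0.0214
grip_force: 30.0
```

```bash
python3 - <<'E'
from h import *
go(.6115,-.015,.071)
E
```

```text
at [ 0.6118 -0.0155  0.086 ] yaw 0.0526 tilt [ 0.05 -0.02] | tool delta [-0.0003 -0.0005  0.015 ] turn z 0 t 13.12 gap 0.0214
```

drive_tool(motion=[[0, 0, 0.008, 0, 0, 0, 1], [0, 0, 0.006, 0, 0, 0, 1], [0, 0, 0.0015, 0, 0, 0, 1], [0, 0, 0, 0, 0, 0, 1], [0, 0, 0, 0, 0, 0, 0.6]])

```text
clock: 13.75
ee_pos: [0.6122, -0.0149, 0.0706]
eef_rot: [3.14, 0.084, 0.003]
ft_force: [-0.4, -0.2, 0.2]
finger_gap: 0.0293
grip_force: 0.0
```

drive_tool(motion=[[0, 0, 0, 0, 0, 0, 0], [0, 0, 0, 0, 0, 0, 0], [0, 0, -0.03, 0, 0, 0, 0], [0, 0, -0.05, 0, 0, 0, 0], [0, 0, -0.056, 0, 0, 0, 0]])

```text
clock: 14.38
ee_pos: [0.6109, -0.0149, 0.2065]
eef_rot: [-3.14, -0.084, 0.003]
ft_force: [1.1, -0.5, 0.0]
finger_gap: 0.0798
grip_force: 0.0
```

drive_tool(motion=[[-0.017, 0.04, 0, 0, 0, 0, 0], [-0.017, 0.04, 0, 0, 0, 0, 0], [-0.017, 0.04, 0, 0, 0, 0, 0], [-0.017, 0.04, 0, 0, 0, 0, 0], [-0.017, 0.04, 0, 0, 0, 0, 0]])

```text
clock: 15.0
ee_pos: [0.5366, -0.2204, 0.2058]
eef_rot: [3.14, 0.084, 0.0]
ft_force: [0.9, -0.0, 0.2]
finger_gap: 0.092
grip_force: 0.0
```

drive_tool(motion=[[-0.017, 0.04, 0, 0, 0, 0, 0], [-0.017, 0.04, 0, 0, 0, 0, 0], [-0.017, 0.04, 0, 0, 0, 0, 0], [-0.017, 0.0405, 0, 0, 0, 0, 0], [0, 0, 0, 0, 0, 0, 0]])

```text
clock: 15.62
ee_pos: [0.4753, -0.3873, 0.2054]
eef_rot: [3.139, 0.073, -0.002]
ft_force: [0.1, 0.5, -0.4]
finger_gap: 0.0919
grip_force: 0.0
```

drive_tool(motion=[[0, 0, 0.02, 0, 0, 0, 0], [0, 0, 0, 0, 0, 0, 0]])

```text
clock: 15.88
ee_pos: [0.4775, -0.3813, 0.1844]
eef_rot: [-3.138, -0.086, 0.003]
ft_force: [-0.0, 0.2, -0.5]
finger_gap: 0.0922
grip_force: 0.0
```

```bash
python3 - <<'E'
from h import *
go(.478,-.3835,.077,.053)
cv2.imwrite("pics/s2.png",capture("side"))
E
```

```text
at [ 0.4775 -0.3813  0.1844] yaw 0.0546 tilt [-0.13  0.14] | tool delta [0.0006 0.0025 0.1074] turn z 0.09 t 15.88 gap 0.0922
```

drive_tool(motion=[[0, 0.002, 0.03, 0, 0, 0, 0], [0, 0, 0.035, 0, 0, 0, 0], [0, 0, 0.03, 0, 0, 0, 0], [0, 0, 0.0125, 0, 0, 0, 0], [0, 0, 0, 0, 0, 0, 0]])

```text
clock: 16.55
ee_pos: [0.4782, -0.3847, 0.0783]
eef_rot: [-3.14, -0.084, 0.0]
ft_force: [-0.0, 0.3, 0.1]
finger_gap: 0.0921
grip_force: 0.0
```

drive_tool(motion=[[0, 0, 0, 0, 0, 0, 1], [0, 0, 0, 0, 0, 0, 1], [0, 0, 0, 0, 0, 0, 1], [0, 0, 0, 0, 0, 0, 1], [0, 0, 0, 0, 0, 0, 1]], force=30)

```text
clock: 17.18
ee_pos: [0.4779, -0.3851, 0.0784]
eef_rot: [3.14, 0.084, 0.0]
ft_force: [-0.2, -0.2, -0.1]
finger_gap: 0.0439
grip_force: 0.0
```

drive_tool(motion=[[0, 0, 0, 0, 0, 0, 1], [0, 0, 0, 0, 0, 0, 1], [0, 0, 0, 0, 0, 0, 1]])

```text
clock: 17.55
ee_pos: [0.4778, -0.3849, 0.0781]
eef_rot: [-3.14, -0.084, 0.0]
ft_force: [-0.1, -1.0, 0.1]
finger_gap: 0.0201
grip_force: 30.0
```

```bash
python3 - <<'E'
from h import *
go(.5585,.021,.21)
E
```

```text
at [ 0.4778 -0.3849  0.0781] yaw 0.0532 tilt [-0.01  0.02] | tool delta [ 0.1021 -0.401  -0.1318] turn z 0 t 17.55 gap 0.0201
```

drive_tool(motion=[[0, 0, -0.02, 0, 0, 0, 1], [0, 0, -0.04, 0, 0, 0, 1], [0, 0, -0.04, 0, 0, 0, 1], [0, 0, -0.032, 0, 0, 0, 1], [0.0051, -0.02, 0, 0, 0, 0, 1]])

```text
clock: 18.18
ee_pos: [0.4827, -0.3668, 0.2136]
eef_rot: [3.136, 0.078, 0.007]
ft_force: [0.2, -0.5, -3.7]
finger_gap: 0.0205
grip_force: 30.0
```

drive_tool(motion=[[0.0102, -0.0401, 0, 0, 0, 0, 1], [0.0102, -0.0401, 0, 0, 0, 0, 1], [0.0102, -0.0401, 0, 0, 0, 0, 1], [0.0102, -0.0401, 0, 0, 0, 0, 1], [0.0102, -0.0401, 0, 0, 0, 0, 1]])

```text
clock: 18.8
ee_pos: [0.521, -0.1585, 0.2087]
eef_rot: [-3.139, -0.086, 0.004]
ft_force: [0.5, 0.1, -2.3]
finger_gap: 0.0206
grip_force: 30.0
```

drive_tool(motion=[[0.0102, -0.0401, 0, 0, 0, 0, 1], [0.0102, -0.0401, 0, 0, 0, 0, 1], [0.0102, -0.0401, 0, 0, 0, 0, 1], [0.0102, -0.0401, 0, 0, 0, 0, 1], [0.0052, -0.02, 0, 0, 0, 0, 1]])

```text
clock: 19.42
ee_pos: [0.5567, 0.0254, 0.2087]
eef_rot: [-3.139, -0.091, 0.005]
ft_force: [0.5, 0.5, -3.6]
finger_gap: 0.0203
grip_force: 30.0
```

drive_tool(motion=[[0, 0, 0, 0, 0, 0, 1], [0, 0, 0.035, 0, 0, 0, 1], [0, 0, 0.04, 0, 0, 0, 1], [0, 0, 0.035, 0, 0, 0, 1], [0, 0, 0.013, 0, 0, 0, 1]])

```text
clock: 20.05
ee_pos: [0.5559, 0.0196, 0.0846]
eef_rot: [3.14, 0.082, -0.009]
ft_force: [-0.8, 0.0, -3.6]
finger_gap: 0.0206
grip_force: 30.0
```

drive_tool(motion=[[0, 0, 0, 0, 0, 0, 1], [0, 0, 0, 0, 0, 0, 1]])

```text
clock: 20.3
ee_pos: [0.5595, 0.0206, 0.0886]
eef_rot: [3.14, 0.083, 0.004]
ft_force: [-0.3, 0.4, -2.7]
finger_gap: 0.0204
grip_force: 30.0
```

```bash
python3 - <<'E'
from h import *
go(.5585,.021,.072)
E
```

```text
at [0.5595 0.0206 0.0886] yaw 0.0529 tilt [0.13 0.  ] | tool delta [-0.0011 -0.0004  0.0166] turn z 0 t 20.3 gap 0.0204
```

drive_tool(motion=[[0, 0, 0.009, 0, 0, 0, 1], [0, 0, 0.006, 0, 0, 0, 1], [0, 0, 0.0018, 0, 0, 0, 1], [0, 0, 0, 0, 0, 0, 1], [0, 0, 0, 0, 0, 0, 0.6]])

```text
clock: 20.92
ee_pos: [0.5594, 0.0209, 0.0712]
eef_rot: [3.14, 0.084, 0.003]
ft_force: [-0.1, 0.4, 0.2]
finger_gap: 0.0285
grip_force: 0.0
```

drive_tool(motion=[[0, 0, 0, 0, 0, 0, 0], [0, 0, 0, 0, 0, 0, 0], [0, 0, -0.03, 0, 0, 0, 0], [0, 0, -0.05, 0, 0, 0, 0], [0, 0, -0.058, 0, 0, 0, 0]])

```text
clock: 21.55
ee_pos: [0.5579, 0.0206, 0.2091]
eef_rot: [-3.14, -0.084, 0.003]
ft_force: [1.4, -0.2, -0.1]
finger_gap: 0.0785
grip_force: 0.0
```

drive_tool(motion=[[-0.0115, 0.0375, 0, 0, 0, 0, 0], [-0.0115, 0.0375, 0, 0, 0, 0, 0], [-0.0115, 0.0375, 0, 0, 0, 0, 0], [-0.0115, 0.0375, 0, 0, 0, 0, 0], [-0.0115, 0.0375, 0, 0, 0, 0, 0]])

```text
clock: 22.18
ee_pos: [0.5107, -0.1708, 0.2085]
eef_rot: [3.14, 0.084, 0.0]
ft_force: [1.3, -0.2, -0.5]
finger_gap: 0.0917
grip_force: 0.0
```

drive_tool(motion=[[-0.0115, 0.0375, 0, 0, 0, 0, 0], [-0.0115, 0.0375, 0, 0, 0, 0, 0], [-0.0115, 0.0375, 0, 0, 0, 0, 0], [-0.0112, 0.0376, 0, 0, 0, 0, 0], [0, 0, 0, 0, 0, 0, 0]])

```text
clock: 22.8
ee_pos: [0.4718, -0.3255, 0.2081]
eef_rot: [3.14, 0.074, -0.002]
ft_force: [-0.8, 0.9, -0.6]
finger_gap: 0.092
grip_force: 0.0
```

drive_tool(motion=[[0, 0, 0, 0, 0, 0, 0], [0, 0, 0, 0, 0, 0, 0]])

```text
clock: 23.05
ee_pos: [0.4741, -0.3203, 0.2085]
eef_rot: [-3.14, -0.087, -0.0]
ft_force: [0.3, 0.3, 0.4]
finger_gap: 0.0917
grip_force: 0.0
```

```bash
python3 - <<'E'
from h import *
go(.4743,-.322,.2,.055)
c=cam("wrist");w=capture("wrist");cv2.imwrite("pics/w3.png",w);cv2.imwrite("pics/s3.png",s:=capture("side"))
t=capture("top");cv2.imwrite("pics/t3.png",t)
a=cv2.resize(s[130:250,120:340],(800,436),interpolation=cv2.INTER_CUBIC)
b=cv2.resize(t[90:210,80:300],(800,436),interpolation=cv2.INTER_CUBIC)
o=np.hstack([cv2.resize(w,(400,300)),cv2.resize(a,(400,300))]);o2=np.hstack([cv2.resize(b,(400,218)),cv2.resize(t[140:250,300:460],(400,218))])
cv2.imwrite("pics/m3.png",np.vstack([o,o2]))
E
```

```text
at [ 0.4741 -0.3203  0.2085] yaw 0.0557 tilt [0.01 0.03] | tool delta [0.0001 0.0017 0.0085] turn z 0.04 t 23.05 gap 0.0917
```

View pics/m3.png

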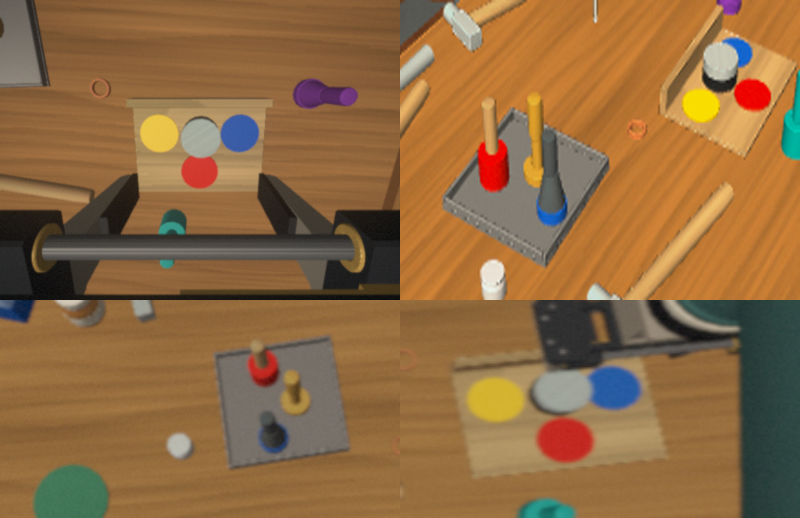

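All three tools stand in the tray (montage: mallet (492,165), stake (536,170), cone (551,205)); block is still at (200,138) in the wrist panel. Measuring pads and block from this clear view.

```bash
python3 - <<'E'
from h import *
c=cam("wrist");im=cv2.imread("pics/w3.png");hsv=cv2.cvtColor(im,cv2.COLOR_BGR2HSV)
for n,(u,v) in dict(y=(202,170),b=(306,170),r=(254,222),k=(256,178),wood=(220,200)).items():print(n,hsv[v,u])
C={}
for n,(u,v),z in [("Y",(202,170),.011),("B",(306,170),.011),("R",(254,222),.011),("K",(256,178),.042)]:
    m=np.zeros((386,514),np.uint8);t=(6,40,60) if n!="K" else (60,22,50)
    cv2.floodFill(hsv.copy(),m,(u,v),0,t,t,cv2.FLOODFILL_FIXED_RANGE|cv2.FLOODFILL_MASK_ONLY|(255<<8)|4)
    m=m[1:-1,1:-1];p=max(cv2.findContours(m,0,1)[0],key=len)
    P=ray(c,cv2.convexHull(p)[:,0].astype(float),z)[:,:2].astype(np.float32);ctr,r=cv2.minEnclosingCircle(P)
    yx=np.argwhere(m>0).mean(0);C[n]=ray(c,yx[::-1],z)[0,:2];print(n,ctr,r,"centroid",C[n])
t=cv2.imread("pics/t3.png");ct=cam("top");ce,st,mm=blob(t,(60,80,40),(90,255,255),(80,160,160,240));print("green",ray(ct,ce,.004))
s=cv2.imread("pics/s3.png");ce,st,mm=blob(s,(60,80,40),(90,255,255),(100,260,190,345));print("green side",st,ray(cam("side"),ce,.004))
E
```

```text
y [ 23 177 234]
b [111 165 167]
r [  2 202 210]
k [ 41  21 171]
wood [ 18 115 167]
Y (0.4700596034526825, -0.25883129239082336) 0.031117036938667297 centroid [ 0.4708 -0.2586]
B (0.47736892104148865, -0.3850558400154114) 0.029286788776516914 centroid [ 0.4778 -0.3851]
R (0.4105928838253021, -0.32531654834747314) 0.030184855684638023 centroid [ 0.4097 -0.3254]
K (0.47305774688720703, -0.32376495003700256) 0.028878364711999893 centroid [ 0.4737 -0.3236]
green [[0.4858 0.3236 0.004 ]]
green side [ 121  285   49   40 1544] [[0.4857 0.3243 0.004 ]]
```

drive_tool(motion=[[-0.0008, 0.003, 0.04, 0, 0, 0, 0], [0, 0, 0.05, 0, 0, 0, 0], [0, 0, 0.045, 0, 0, 0, 0], [0, 0, 0, 0, 0, 0, 0], [0, 0, 0, 0, 0, 0, 0]])

```text
clock: 23.82
ee_pos: [0.474, -0.3253, 0.075]
eef_rot: [3.139, 0.084, 0.003]
ft_force: [1.2, -0.2, 0.3]
finger_gap: 0.0922
grip_force: 0.0
```

```bash
python3 - <<'E'
from h import *
go(.4735,-.3235,.016,.055)
E
```

```text
at [ 0.474  -0.3253  0.075 ] yaw 0.0537 tilt [ 0.11 -0.06] | tool delta [-0.0006 -0.0019  0.059 ] turn z -0.07 t 23.82 gap 0.0922
```

drive_tool(motion=[[0, -0.0015, 0.02, 0, 0, 0, 0], [0, 0, 0.02, 0, 0, 0, 0], [0, 0, 0.014, 0, 0, 0, 0], [0, 0, 0.004, 0, 0, 0, 0], [0, 0, 0, 0, 0, 0, 0]])

```text
clock: 24.45
ee_pos: [0.4728, -0.3235, 0.0154]
eef_rot: [-3.14, -0.084, 0.0]
ft_force: [-0.0, 0.3, 1.4]
finger_gap: 0.0919
grip_force: 0.0
```

drive_tool(motion=[[0, 0, 0, 0, 0, 0, 0.6], [0, 0, 0, 0, 0, 0, 1], [0, 0, 0, 0, 0, 0, 1], [0, 0, 0, 0, 0, 0, 1], [0, 0, 0, 0, 0, 0, 1]], force=35)

```text
clock: 25.08
ee_pos: [0.4729, -0.3236, 0.0157]
eef_rot: [3.14, 0.084, 0.0]
ft_force: [-0.5, -0.5, 1.6]
finger_gap: 0.0572
grip_force: 35.0
```

```bash
python3 - <<'E'
from h import *
go(.4735,-.3235,.016,.055);print(read_state()["grip_force"])
E
```

```text
at [ 0.4729 -0.3236  0.0157] yaw 0.0532 tilt [ 0.01 -0.02] | tool delta [ 0.0007 -0.0001 -0.0003] turn z -0.1 t 25.07 gap 0.0572
35.000454783439636
```

drive_tool(motion=[[0, 0, -0.02, 0, 0, 0, 1], [0, 0, -0.045, 0, 0, 0, 1], [0, 0, -0.05, 0, 0, 0, 1], [0, 0, -0.045, 0, 0, 0, 1], [0.0015, -0.0215, 0, 0, 0, 0, 1]])

```text
clock: 25.7
ee_pos: [0.4747, -0.3042, 0.1798]
eef_rot: [3.135, 0.078, 0.01]
ft_force: [0.8, -0.5, -4.2]
finger_gap: 0.0574
grip_force: 35.0
```

drive_tool(motion=[[0.0031, -0.043, 0, 0, 0, 0, 1], [0.0031, -0.043, 0, 0, 0, 0, 1], [0.0031, -0.043, 0, 0, 0, 0, 1], [0.0031, -0.043, 0, 0, 0, 0, 1], [0.0031, -0.043, 0, 0, 0, 0, 1]])

```text
clock: 26.32
ee_pos: [0.4751, -0.0836, 0.1742]
eef_rot: [-3.14, -0.086, 0.005]
ft_force: [1.4, 0.1, -3.4]
finger_gap: 0.0574
grip_force: 35.0
```

drive_tool(motion=[[0.0031, -0.043, 0, 0, 0, 0, 1], [0.0031, -0.043, 0, 0, 0, 0, 1], [0.0031, -0.043, 0, 0, 0, 0, 1], [0.0031, -0.043, 0, 0, 0, 0, 1], [0.0031, -0.043, 0, 0, 0, 0, 1]])

```text
clock: 26.95
ee_pos: [0.4788, 0.1309, 0.1742]
eef_rot: [3.14, 0.086, -0.005]
ft_force: [0.7, 0.8, -3.8]
finger_gap: 0.0574
grip_force: 35.0
```

drive_tool(motion=[[0.0031, -0.043, 0, 0, 0, 0, 1], [0.0031, -0.043, 0, 0, 0, 0, 1], [0.0031, -0.043, 0, 0, 0, 0, 1], [0.0031, -0.043, 0, 0, 0, 0, 1], [0.002, -0.022, 0, 0, 0, 0, 1]])

```text
clock: 27.58
ee_pos: [0.4825, 0.3261, 0.1741]
eef_rot: [3.14, 0.09, -0.005]
ft_force: [0.5, -0.1, -3.7]
finger_gap: 0.0575
grip_force: 35.0
```

drive_tool(motion=[[0, 0, 0, 0, 0, 0, 1], [0, 0, 0, 0, 0, 0, 1], [0, 0, 0, 0, 0, 0, 1]])

```text
clock: 27.95
ee_pos: [0.4856, 0.3217, 0.1752]
eef_rot: [3.139, 0.08, -0.0]
ft_force: [1.2, -0.6, -3.8]
finger_gap: 0.0571
grip_force: 35.0
```

```bash
python3 - <<'E'
from h import *
go(.4852,.324,.012,.055)
cv2.imwrite("pics/w4.png",capture("wrist"))
E
```

```text
at [0.4856 0.3217 0.1752] yaw 0.0509 tilt [-0.02 -0.08] | tool delta [-0.0002 -0.0026  0.1632] turn z -0.24 t 27.95 gap 0.0571
```

View pics/w4.png

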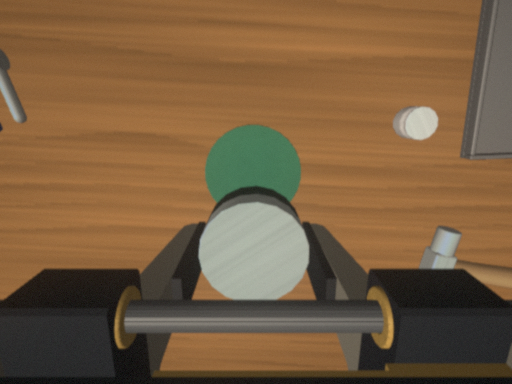

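The block is held level over the green pad (254,171; radius 47 px). Checking that pad position from near while descending.

drive_tool(motion=[[0, -0.002, 0.04, 0, 0, 0, 1], [0, 0, 0.05, 0, 0, 0, 1], [0, 0, 0.05, 0, 0, 0, 1], [0, 0, 0, 0, 0, 0, 1], [0, 0, 0, 0, 0, 0, 1]])

```text
clock: 28.62
ee_pos: [0.4863, 0.3262, 0.0372]
eef_rot: [-3.139, -0.083, -0.003]
ft_force: [1.2, 0.4, -3.2]
finger_gap: 0.0573
grip_force: 35.0
```

```bash
python3 - <<'E'
from h import *
K=camera_params("wrist");T=np.eye(4)
M=R.from_euler("z",.0509)*R.from_rotvec([np.pi,0,0]);T[:3,:3]=M.as_matrix();T[:3,3]=[.4856,.3217,.1752];c=(K["mtx"],T@K["mount"])
im=cv2.imread("pics/w4.png")
print(ray(c,[(206,171),(301,171),(253.5,124)],.004), proj(c,[.486,.3237,.004]))
go(.4852,.324,.012,.055)
E
```

```text
[[0.4876 0.377  0.004 ]
 [0.4931 0.2686 0.004 ]
 [0.5427 0.3255 0.004 ]] [[252.5618 174.6993]]
at [0.4863 0.3262 0.0372] yaw 0.0527 tilt [0.11 0.09] | tool delta [-0.0013  0.0022  0.0252] turn z -0.13 t 28.62 gap 0.0573
```

drive_tool(motion=[[0, 0.002, 0.012, 0, 0, 0, 1], [0, 0, 0.009, 0, 0, 0, 1], [0, 0, 0.004, 0, 0, 0, 1], [0, 0, 0.001, 0, 0, 0, 1], [0, 0, 0, 0, 0, 0, 1]])

```text
clock: 29.25
ee_pos: [0.4853, 0.3232, 0.0116]
eef_rot: [3.139, 0.083, 0.001]
ft_force: [-5.3, -5.4, 15.4]
finger_gap: 0.0573
grip_force: 35.0
```

drive_tool(motion=[[0, 0, 0, 0, 0, 0, 0.5], [0, 0, 0, 0, 0, 0, 0], [0, 0, 0, 0, 0, 0, 0], [0, 0, 0, 0, 0, 0, 0], [0, 0, -0.03, 0, 0, 0, 0]])

```text
clock: 29.88
ee_pos: [0.4837, 0.3226, 0.0377]
eef_rot: [3.138, 0.084, -0.007]
ft_force: [0.1, 0.2, -0.6]
finger_gap: 0.0916
grip_force: 0.0
```

drive_tool(motion=[[0, 0, -0.05, 0, 0, 0, 0], [0, 0, -0.05, 0, 0, 0, 0], [0, 0, -0.05, 0, 0, 0, 0], [0, 0, 0, 0, 0, 0, 0], [0, 0, 0, 0, 0, 0, 0]])

```text
clock: 30.5
ee_pos: [0.4849, 0.3231, 0.1888]
eef_rot: [3.14, 0.083, -0.001]
ft_force: [-0.3, -0.1, -0.1]
finger_gap: 0.0922
grip_force: 0.0
```

```bash
python3 - <<'E'
from h import *
go(.6115,-.015,.2,.053)
c=cam("wrist");im=capture("wrist");cv2.imwrite("pics/w5.png",im)
print(proj(c,[[.4875,.323,.004],[.4875,.323,.038]]))
t=capture("top");cv2.imwrite("pics/t5.png",t);s=capture("side");cv2.imwrite("pics/s5.png",s)
cv2.imwrite("pics/m5.png",np.vstack([np.hstack([cv2.resize(im,(400,300)),cv2.resize(s[140:345,80:290],(400,300))]),cv2.resize(t[90:230,80:300],(800,300),interpolation=cv2.INTER_CUBIC)]))
E
```

```text
at [0.4849 0.3231 0.1888] yaw 0.053 tilt [-0.04 -0.05] | tool delta [ 0.1085  0.3444 -0.0111] turn z -0.0 t 30.5 gap 0.0922
[[254.359  170.5209]
 [254.4734 176.682 ]]
```

View pics/m5.png

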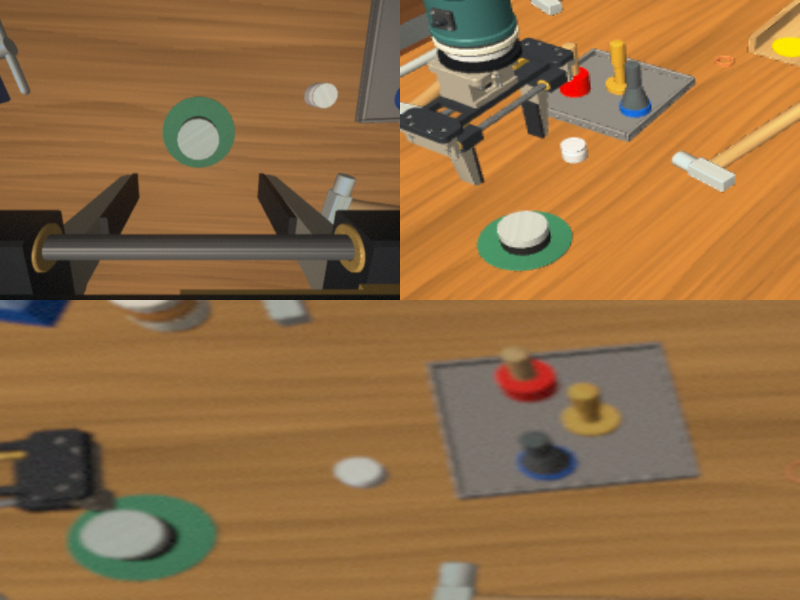

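The block lies flat on the green pad: its top is at (253,178) in wrist pixels, against (254,177) if perfectly centred. The tools still stand in the tray, so the cone goes back first.

drive_tool(motion=[[0.0073, 0.0382, 0, 0, 0, 0, 0], [0.0073, 0.0382, 0, 0, 0, 0, 0], [0.0073, 0.0382, 0, 0, 0, 0, 0], [0.0073, 0.0382, 0, 0, 0, 0, 0], [0.0073, 0.0382, 0, 0, 0, 0, 0]])

```text
clock: 31.28
ee_pos: [0.5314, 0.1335, 0.1882]
eef_rot: [3.14, 0.084, -0.004]
ft_force: [-1.2, -0.1, -0.5]
finger_gap: 0.0917
grip_force: 0.0
```

drive_tool(motion=[[0.0073, 0.0382, 0, 0, 0, 0, 0], [0.0073, 0.0382, 0, 0, 0, 0, 0], [0.0073, 0.0383, 0, 0, 0, 0, 0], [0, 0, 0, 0, 0, 0, 0], [0, 0, 0, 0, 0, 0, 0]])

```text
clock: 31.9
ee_pos: [0.5592, 0.0224, 0.1886]
eef_rot: [-3.14, -0.085, 0.003]
ft_force: [0.4, 0.3, 0.0]
finger_gap: 0.0918
grip_force: 0.0
```

drive_tool(motion=[[0, 0, 0, 0, 0, 0, 0], [0, 0, 0, 0, 0, 0, 0]])

```text
clock: 32.15
ee_pos: [0.5596, 0.0227, 0.1894]
eef_rot: [-3.14, -0.087, 0.0]
ft_force: [0.8, -0.6, 1.5]
finger_gap: 0.0919
grip_force: 0.0
```

```bash
python3 - <<'E'
from h import *
go(.559,.0207,.072,.053)
c=cam("wrist");im=capture("wrist");cv2.imwrite("pics/w6.png",im)
print(proj(c,[[.559,.0207,.113],[.612,-.015,.113],[.66,.0285,.113]]))
E
```

```text
at [0.5596 0.0227 0.1894] yaw 0.0552 tilt [-0.01  0.02] | tool delta [-0.0007  0.002   0.1174] turn z 0.12 t 32.15 gap 0.0919
[[256.9342 199.3778]
 [305.1168 138.6561]
 [254.4585  71.7086]]
```

View pics/w6.png

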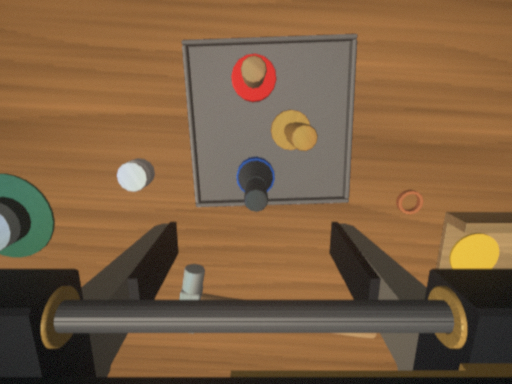

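Wrist view: handle tops are cone (256,201), stake (305,138) and mallet (254,69), within about 2 px of prediction. Gripping the cone.

drive_tool(motion=[[0, 0.001, 0.035, 0, 0, 0, 0], [0, 0, 0.035, 0, 0, 0, 0], [0, 0, 0.035, 0, 0, 0, 0], [0, 0, 0.012, 0, 0, 0, 0], [0, 0, 0, 0, 0, 0, 0]])

```text
clock: 32.83
ee_pos: [0.5598, 0.0208, 0.0723]
eef_rot: [-3.14, -0.084, 0.001]
ft_force: [0.9, -0.5, 0.9]
finger_gap: 0.0917
grip_force: 0.0
```

drive_tool(motion=[[0, 0, 0, 0, 0, 0, 1], [0, 0, 0, 0, 0, 0, 1], [0, 0, 0, 0, 0, 0, 1], [0, 0, 0, 0, 0, 0, 1], [0, 0, 0, 0, 0, 0, 1]], force=30)

```text
clock: 33.45
ee_pos: [0.5599, 0.0204, 0.0726]
eef_rot: [3.14, 0.083, 0.0]
ft_force: [-0.0, -0.2, 0.3]
finger_gap: 0.0441
grip_force: 0.0
```

drive_tool(motion=[[0, 0, 0, 0, 0, 0, 1], [0, 0, 0, 0, 0, 0, 1], [0, 0, 0, 0, 0, 0, 1], [0, 0, 0, 0, 0, 0, 1]])

```text
clock: 33.95
ee_pos: [0.5598, 0.0205, 0.0724]
eef_rot: [-3.14, -0.084, 0.0]
ft_force: [-0.8, 0.3, 0.1]
finger_gap: 0.0201
grip_force: 30.0
```

```bash
python3 - <<'E'
from h import *
go(.4777,-.3851,.21)
E
```

```text
at [0.5598 0.0205 0.0724] yaw 0.0532 tilt [-0.01  0.  ] | tool delta [-0.1036  0.4007 -0.1376] turn z 0 t 33.95 gap 0.0201
```

drive_tool(motion=[[0, 0, -0.02, 0, 0, 0, 1], [0, 0, -0.04, 0, 0, 0, 1], [0, 0, -0.04, 0, 0, 0, 1], [0, 0, -0.037, 0, 0, 0, 1], [-0.0052, 0.02, 0, 0, 0, 0, 1]])

```text
clock: 34.58
ee_pos: [0.5574, 0.0021, 0.2123]
eef_rot: [-3.14, -0.089, -0.009]
ft_force: [-0.1, -1.5, -3.6]
finger_gap: 0.0205
grip_force: 30.0
```

drive_tool(motion=[[-0.0104, 0.04, 0, 0, 0, 0, 1], [-0.0104, 0.04, 0, 0, 0, 0, 1], [-0.0104, 0.04, 0, 0, 0, 0, 1], [-0.0104, 0.04, 0, 0, 0, 0, 1], [-0.0104, 0.04, 0, 0, 0, 0, 1]])

```text
clock: 35.2
ee_pos: [0.5134, -0.2034, 0.2088]
eef_rot: [-3.14, -0.084, 0.002]
ft_force: [0.6, -0.4, -3.8]
finger_gap: 0.0206
grip_force: 30.0
```

drive_tool(motion=[[-0.0104, 0.04, 0, 0, 0, 0, 1], [-0.0104, 0.04, 0, 0, 0, 0, 1], [-0.0104, 0.04, 0, 0, 0, 0, 1], [-0.0104, 0.04, 0, 0, 0, 0, 1], [-0.0048, 0.02, 0, 0, 0, 0, 1]])

```text
clock: 35.83
ee_pos: [0.4759, -0.3867, 0.2085]
eef_rot: [-3.14, -0.078, 0.003]
ft_force: [0.1, 1.3, -2.9]
finger_gap: 0.0203
grip_force: 30.0
```

drive_tool(motion=[[0, 0, 0, 0, 0, 0, 1], [0, 0, 0.035, 0, 0, 0, 1], [0, 0, 0.04, 0, 0, 0, 1], [0, 0, 0.035, 0, 0, 0, 1], [0, 0, 0, 0, 0, 0, 1]])

```text
clock: 36.45
ee_pos: [0.4767, -0.3805, 0.0968]
eef_rot: [-3.135, -0.088, 0.007]
ft_force: [-0.3, -0.8, -2.6]
finger_gap: 0.0206
grip_force: 30.0
```

drive_tool(motion=[[0, 0, 0, 0, 0, 0, 1], [0, 0, 0, 0, 0, 0, 1], [0, 0, 0, 0, 0, 0, 1]])

```text
clock: 36.83
ee_pos: [0.4784, -0.3848, 0.1009]
eef_rot: [3.139, 0.084, 0.003]
ft_force: [-0.5, -0.5, -3.2]
finger_gap: 0.0203
grip_force: 30.0
```

```bash
python3 - <<'E'
from h import *
go(.4777,-.3851,.0784,.053)
E
```

```text
at [ 0.4784 -0.3848  0.1009] yaw 0.0533 tilt [ 0.1  -0.08] | tool delta [-0.0007  0.0002  0.0225] turn z 0.01 t 36.83 gap 0.0203
```

drive_tool(motion=[[-0.0005, 0, 0.01, 0, 0, 0, 1], [0, 0, 0.009, 0, 0, 0, 1], [0, 0, 0.004, 0, 0, 0, 1], [0, 0, 0, 0, 0, 0, 1], [0, 0, 0, 0, 0, 0, 1]])

```text
clock: 37.45
ee_pos: [0.477, -0.3843, 0.0782]
eef_rot: [-3.14, -0.083, 0.001]
ft_force: [-4.7, 3.2, 13.7]
finger_gap: 0.0205
grip_force: 30.0
```

drive_tool(motion=[[0, 0, 0, 0, 0, 0, 0.6], [0, 0, 0, 0, 0, 0, 0], [0, 0, 0, 0, 0, 0, 0], [0, 0, -0.03, 0, 0, 0, 0], [0, 0, -0.05, 0, 0, 0, 0]])

```text
clock: 38.08
ee_pos: [0.476, -0.3837, 0.1553]
eef_rot: [-3.137, -0.083, 0.005]
ft_force: [0.4, 0.4, 0.1]
finger_gap: 0.0682
grip_force: 0.0
```

drive_tool(motion=[[0, 0, -0.045, 0, 0, 0, 0], [0.0171, -0.0403, 0, 0, 0, 0, 0], [0.0171, -0.0403, 0, 0, 0, 0, 0], [0.0171, -0.0403, 0, 0, 0, 0, 0], [0.0171, -0.0403, 0, 0, 0, 0, 0]])

```text
clock: 38.7
ee_pos: [0.5373, -0.2186, 0.2014]
eef_rot: [3.14, 0.083, 0.0]
ft_force: [1.2, -0.3, -0.2]
finger_gap: 0.0919
grip_force: 0.0
```

drive_tool(motion=[[0.0171, -0.0403, 0, 0, 0, 0, 0], [0.0171, -0.0403, 0, 0, 0, 0, 0], [0.0171, -0.0403, 0, 0, 0, 0, 0], [0.0171, -0.0403, 0, 0, 0, 0, 0], [0.0171, -0.0403, 0, 0, 0, 0, 0]])

```text
clock: 39.33
ee_pos: [0.612, -0.0129, 0.2013]
eef_rot: [3.14, 0.083, -0.0]
ft_force: [1.1, 0.3, 0.4]
finger_gap: 0.0916
grip_force: 0.0
```

drive_tool(motion=[[0, 0, 0, 0, 0, 0, 0], [0, 0, 0, 0, 0, 0, 0], [0, 0, 0, 0, 0, 0, 0]])

```text
clock: 39.7
ee_pos: [0.6113, -0.016, 0.2012]
eef_rot: [3.14, 0.08, -0.001]
ft_force: [0.6, 0.2, -0.0]
finger_gap: 0.0921
grip_force: 0.0
```

```bash
python3 - <<'E'
from h import *
go(.612,-.015,.071,.053)
cv2.imwrite("pics/s7.png",capture("side"))
E
```

```text
at [ 0.6113 -0.016   0.2012] yaw 0.0507 tilt [-0.03 -0.05] | tool delta [ 0.0008 -0.0011  0.1302] turn z -0.13 t 39.7 gap 0.0921
```

drive_tool(motion=[[0.0005, -0.0005, 0.04, 0, 0, 0, 0], [0, 0, 0.04, 0, 0, 0, 0], [0, 0, 0.035, 0, 0, 0, 0], [0, 0, 0.014, 0, 0, 0, 0], [0, 0, 0, 0, 0, 0, 0]])

```text
clock: 40.38
ee_pos: [0.6118, -0.0142, 0.0721]
eef_rot: [3.14, 0.082, -0.002]
ft_force: [0.6, 0.5, 0.3]
finger_gap: 0.0918
grip_force: 0.0
```

drive_tool(motion=[[0, 0, 0, 0, 0, 0, 1], [0, 0, 0, 0, 0, 0, 1], [0, 0, 0, 0, 0, 0, 1], [0, 0, 0, 0, 0, 0, 1], [0, 0, 0, 0, 0, 0, 1]], force=30)

```text
clock: 41.0
ee_pos: [0.6121, -0.0136, 0.0726]
eef_rot: [3.14, 0.084, 0.0]
ft_force: [-0.1, 0.5, -0.5]
finger_gap: 0.0437
grip_force: 0.0
```

drive_tool(motion=[[0, 0, 0, 0, 0, 0, 1], [0, 0, 0, 0, 0, 0, 1], [0, 0, 0, 0, 0, 0, 1], [0, 0, 0, 0, 0, 0, 1]])

```text
clock: 41.5
ee_pos: [0.612, -0.0138, 0.0723]
eef_rot: [3.14, 0.083, -0.0]
ft_force: [0.3, -1.2, -0.7]
finger_gap: 0.0212
grip_force: 30.0
```

```bash
python3 - <<'E'
from h import *
go(.4705,-.2586,.21)
s=cv2.imread("pics/s7.png");cv2.imwrite("pics/c7.png",cv2.resize(s[80:240,130:370],(720,480),interpolation=cv2.INTER_CUBIC))
E
```

```text
at [ 0.612  -0.0138  0.0723] yaw 0.0531 tilt [-0.02 -0.01] | tool delta [-0.1543  0.237  -0.1376] turn z 0 t 41.5 gap 0.0212
```

View pics/c7.png

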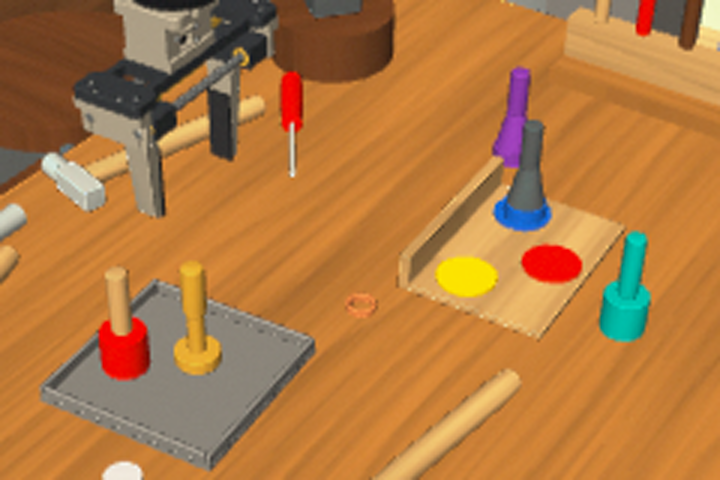

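The cone stands centred on the blue pad (523,205 in the crop). Now the stake goes to yellow.

drive_tool(motion=[[0, 0, -0.02, 0, 0, 0, 1], [0, 0, -0.04, 0, 0, 0, 1], [0, 0, -0.04, 0, 0, 0, 1], [0, 0, -0.037, 0, 0, 0, 1], [-0.0123, 0.0185, 0, 0, 0, 0, 1]])

```text
clock: 42.12
ee_pos: [0.6029, -0.0309, 0.2134]
eef_rot: [-3.14, -0.089, -0.012]
ft_force: [-0.3, -0.4, -4.6]
finger_gap: 0.0215
grip_force: 30.0
```

drive_tool(motion=[[-0.02, 0.031, 0, 0, 0, 0, 1], [-0.02, 0.031, 0, 0, 0, 0, 1], [-0.02, 0.031, 0, 0, 0, 0, 1], [-0.02, 0.031, 0, 0, 0, 0, 1], [-0.02, 0.031, 0, 0, 0, 0, 1]])

```text
clock: 42.75
ee_pos: [0.506, -0.1948, 0.2078]
eef_rot: [-3.14, -0.081, 0.005]
ft_force: [-0.3, -0.5, -3.6]
finger_gap: 0.0212
grip_force: 30.0
```

drive_tool(motion=[[-0.02, 0.031, 0, 0, 0, 0, 1], [-0.022, 0.0325, 0, 0, 0, 0, 1], [0, 0, 0, 0, 0, 0, 1], [0, 0, 0.035, 0, 0, 0, 1], [0, 0, 0.04, 0, 0, 0, 1]])

```text
clock: 43.38
ee_pos: [0.4697, -0.2585, 0.1333]
eef_rot: [3.14, 0.083, -0.0]
ft_force: [-0.9, 0.4, -4.2]
finger_gap: 0.0213
grip_force: 30.0
```

drive_tool(motion=[[0, 0, 0.035, 0, 0, 0, 1], [0, 0, 0, 0, 0, 0, 1], [0, 0, 0, 0, 0, 0, 1], [0, 0, 0, 0, 0, 0, 1]])

```text
clock: 43.88
ee_pos: [0.4715, -0.2589, 0.1011]
eef_rot: [3.139, 0.084, 0.004]
ft_force: [0.1, 0.2, -2.9]
finger_gap: 0.0214
grip_force: 30.0
```

```bash
python3 - <<'E'
from h import *
go(.4705,-.2586,.0784,.053)
E
```

```text
at [ 0.4715 -0.2589  0.1011] yaw 0.0532 tilt [ 0.14 -0.08] | tool delta [-0.0011 -0.0004  0.0227] turn z 0.01 t 43.88 gap 0.0214
```

drive_tool(motion=[[-0.0005, 0, 0.01, 0, 0, 0, 1], [0, 0, 0.009, 0, 0, 0, 1], [0, 0, 0.004, 0, 0, 0, 1], [0, 0, 0, 0, 0, 0, 1], [0, 0, 0, 0, 0, 0, 1]])

```text
clock: 44.5
ee_pos: [0.4701, -0.2588, 0.078]
eef_rot: [3.14, 0.083, -0.001]
ft_force: [-4.7, 0.9, 12.0]
finger_gap: 0.0214
grip_force: 30.0
```

drive_tool(motion=[[0, 0, 0, 0, 0, 0, 0.6], [0, 0, 0, 0, 0, 0, 0], [0, 0, 0, 0, 0, 0, 0], [0, 0, -0.03, 0, 0, 0, 0], [0, 0, -0.05, 0, 0, 0, 0]])

```text
clock: 45.12
ee_pos: [0.4689, -0.2578, 0.1557]
eef_rot: [-3.138, -0.084, 0.006]
ft_force: [-0.0, -1.2, -0.5]
finger_gap: 0.0695
grip_force: 0.0
```

drive_tool(motion=[[0, 0, -0.045, 0, 0, 0, 0], [0.0255, -0.0346, 0, 0, 0, 0, 0], [0.0255, -0.0346, 0, 0, 0, 0, 0], [0.0255, -0.0346, 0, 0, 0, 0, 0], [0.0255, -0.0346, 0, 0, 0, 0, 0]])

```text
clock: 45.75
ee_pos: [0.5652, -0.1138, 0.2013]
eef_rot: [3.14, 0.083, 0.0]
ft_force: [-0.3, -0.1, 0.5]
finger_gap: 0.092
grip_force: 0.0
```

drive_tool(motion=[[0.0255, -0.0346, 0, 0, 0, 0, 0], [0.0255, -0.0346, 0, 0, 0, 0, 0], [0.0255, -0.0346, 0, 0, 0, 0, 0], [0.0255, -0.0346, 0, 0, 0, 0, 0], [0, 0, 0, 0, 0, 0, 0]])

```text
clock: 46.38
ee_pos: [0.6597, 0.0334, 0.2008]
eef_rot: [-3.138, -0.093, 0.0]
ft_force: [0.2, -0.1, 0.8]
finger_gap: 0.0916
grip_force: 0.0
```

drive_tool(motion=[[0, 0, 0, 0, 0, 0, 0], [0, 0, 0, 0, 0, 0, 0]])

```text
clock: 46.62
ee_pos: [0.6587, 0.0268, 0.2013]
eef_rot: [3.14, 0.08, -0.001]
ft_force: [0.4, 0.4, 0.9]
finger_gap: 0.0918
grip_force: 0.0
```

```bash
python3 - <<'E'
from h import *
go(.6595,.0287,.0735,.053)
c=cam("wrist");im=capture("wrist");cv2.imwrite("pics/w8.png",im)
m=cv2.inRange(cv2.cvtColor(im,cv2.COLOR_BGR2HSV),(0,180,100),(6,255,255));yx=np.argwhere(m);print(yx.min(0),yx.max(0))
p=proj(c,[.6595,.0287,.005]);q=proj(c,[.6595,.0287,.047]);print("pred foot",p,"head top",q)
E
```

```text
at [0.6587 0.0268 0.2013] yaw 0.0509 tilt [-0.03 -0.06] | tool delta [ 0.001  -0.002   0.1278] turn z -0.12 t 46.62 gap 0.0918
[153 234] [189 271]
pred foot [[252.5353 170.0127]] head top [[252.4648 177.4643]]
```

drive_tool(motion=[[0.0005, -0.001, 0.04, 0, 0, 0, 0], [0, 0, 0.04, 0, 0, 0, 0], [0, 0, 0.035, 0, 0, 0, 0], [0, 0, 0.014, 0, 0, 0, 0], [0, 0, 0, 0, 0, 0, 0]])

```text
clock: 47.3
ee_pos: [0.6592, 0.0292, 0.0722]
eef_rot: [3.14, 0.082, -0.002]
ft_force: [0.3, -0.2, 0.9]
finger_gap: 0.0918
grip_force: 0.0
```

drive_tool(motion=[[0, 0, 0, 0, 0, 0, 1], [0, 0, 0, 0, 0, 0, 1], [0, 0, 0, 0, 0, 0, 1], [0, 0, 0, 0, 0, 0, 1], [0, 0, 0, 0, 0, 0, 1]], force=20)

```text
clock: 47.92
ee_pos: [0.6596, 0.0298, 0.0726]
eef_rot: [3.14, 0.084, 0.0]
ft_force: [-0.2, 0.3, -0.7]
finger_gap: 0.0439
grip_force: 0.0
```

drive_tool(motion=[[0, 0, 0, 0, 0, 0, 1], [0, 0, 0, 0, 0, 0, 1], [0, 0, 0, 0, 0, 0, 1], [0, 0, 0, 0, 0, 0, 1]])

```text
clock: 48.42
ee_pos: [0.6594, 0.0297, 0.0723]
eef_rot: [3.14, 0.084, -0.001]
ft_force: [-0.1, -0.2, -0.8]
finger_gap: 0.0195
grip_force: 20.0
```

```bash
python3 - <<'E'
from h import *
go(.411,-.3254,.21)
E
```

```text
at [0.6594 0.0297 0.0723] yaw 0.0532 tilt [-0.02 -0.01] | tool delta [-0.267   0.3414 -0.1376] turn z 0 t 48.42 gap 0.0195
```

drive_tool(motion=[[0, 0, -0.02, 0, 0, 0, 1], [0, 0, -0.04, 0, 0, 0, 1], [0, 0, -0.04, 0, 0, 0, 1], [0, 0, -0.04, 0, 0, 0, 1], [-0.008, 0.0107, 0, 0, 0, 0, 1]])

```text
clock: 49.05
ee_pos: [0.6545, 0.0203, 0.2176]
eef_rot: [-3.139, -0.087, -0.014]
ft_force: [0.2, -0.4, -2.2]
finger_gap: 0.0195
grip_force: 20.0
```

drive_tool(motion=[[-0.0251, 0.032, 0, 0, 0, 0, 1], [-0.0251, 0.032, 0, 0, 0, 0, 1], [-0.0251, 0.032, 0, 0, 0, 0, 1], [-0.0251, 0.032, 0, 0, 0, 0, 1], [-0.0251, 0.032, 0, 0, 0, 0, 1]])

```text
clock: 49.68
ee_pos: [0.5331, -0.1493, 0.2117]
eef_rot: [-3.14, -0.083, 0.003]
ft_force: [-0.2, -0.7, -1.1]
finger_gap: 0.0197
grip_force: 20.0
```

drive_tool(motion=[[-0.0251, 0.032, 0, 0, 0, 0, 1], [-0.0251, 0.032, 0, 0, 0, 0, 1], [-0.0251, 0.032, 0, 0, 0, 0, 1], [-0.0251, 0.032, 0, 0, 0, 0, 1], [-0.0251, 0.032, 0, 0, 0, 0, 1]])

```text
clock: 50.3
ee_pos: [0.4163, -0.3151, 0.2118]
eef_rot: [-3.14, -0.083, 0.002]
ft_force: [0.5, 0.1, -1.5]
finger_gap: 0.0196
grip_force: 20.0
```

drive_tool(motion=[[-0.008, 0.0107, 0, 0, 0, 0, 1], [0, 0, 0, 0, 0, 0, 1], [0, 0, 0.035, 0, 0, 0, 1], [0, 0, 0.04, 0, 0, 0, 1], [0, 0, 0.035, 0, 0, 0, 1]])

```text
clock: 50.92
ee_pos: [0.4122, -0.3232, 0.1012]
eef_rot: [-3.139, -0.088, -0.001]
ft_force: [0.5, -0.1, -1.6]
finger_gap: 0.0194
grip_force: 20.0
```

drive_tool(motion=[[0, 0, 0, 0, 0, 0, 1], [0, 0, 0, 0, 0, 0, 1], [0, 0, 0, 0, 0, 0, 1]])

```text
clock: 51.3
ee_pos: [0.4124, -0.3257, 0.1041]
eef_rot: [3.139, 0.084, 0.004]
ft_force: [0.8, -0.3, -2.0]
finger_gap: 0.0194
grip_force: 20.0
```

```bash
python3 - <<'E'
from h import *
go(.411,-.3254,.0784,.053)
E
```

```text
at [ 0.4124 -0.3257  0.1041] yaw 0.0538 tilt [ 0.14 -0.1 ] | tool delta [-0.0014 -0.0004  0.0257] turn z 0.05 t 51.3 gap 0.0194
```

drive_tool(motion=[[-0.0005, 0, 0.012, 0, 0, 0, 1], [0, 0, 0.01, 0, 0, 0, 1], [0, 0, 0.0042, 0, 0, 0, 1], [0, 0, 0, 0, 0, 0, 1], [0, 0, 0, 0, 0, 0, 1]])

```text
clock: 51.92
ee_pos: [0.4109, -0.3256, 0.0775]
eef_rot: [3.14, 0.083, 0.001]
ft_force: [-3.8, 2.3, 12.4]
finger_gap: 0.0192
grip_force: 20.0
```

drive_tool(motion=[[0, 0, 0, 0, 0, 0, 0.6], [0, 0, 0, 0, 0, 0, 0], [0, 0, 0, 0, 0, 0, 0], [0, 0, -0.03, 0, 0, 0, 0], [0, 0, -0.05, 0, 0, 0, 0]])

```text
clock: 52.55
ee_pos: [0.4094, -0.3245, 0.1555]
eef_rot: [-3.137, -0.084, 0.005]
ft_force: [0.4, -1.1, -0.4]
finger_gap: 0.0678
grip_force: 0.0
```

drive_tool(motion=[[0, 0, -0.05, 0, 0, 0, 0], [0.03, 0, -0.04, 0, 0, 0, 0], [0.05, 0, 0, 0, 0, 0, 0], [0, 0, 0, 0, 0, 0, 0], [0, 0, 0, 0, 0, 0, 0]])

```text
clock: 53.18
ee_pos: [0.4895, -0.321, 0.2453]
eef_rot: [-3.14, -0.084, 0.003]
ft_force: [0.5, -0.2, -0.5]
finger_gap: 0.0919
grip_force: 0.0
```

drive_tool(motion=[[0, 0, 0, 0, 0, 0, 0], [0, 0, 0, 0, 0, 0, 0]])

```text
clock: 53.42
ee_pos: [0.4896, -0.3215, 0.2462]
eef_rot: [3.14, 0.082, -0.001]
ft_force: [0.2, 0.2, -0.2]
finger_gap: 0.0915
grip_force: 0.0
```

```bash
python3 - <<'E'
from h import *
go(.5,-.32,.25)
c=cam("wrist");im=capture("wrist");s=capture("side")
print(proj(c,[[.4708,-.2586,.119],[.4777,-.3851,.119],[.411,-.3254,.119]]))
cv2.imwrite("pics/m9.png",np.hstack([cv2.resize(im[130:280,155:350],(520,400),interpolation=cv2.INTER_CUBIC),cv2.resize(s[100:340,110:350],(280,400))]))
E
```

```text
at [ 0.4896 -0.3215  0.2462] yaw 0.0521 tilt [-0.03 -0.01] | tool delta [ 0.0105 -0.001  -0.0038] turn z 0 t 53.42 gap 0.0915
[[191.8697 198.9036]
 [315.9321 198.65  ]
 [254.0912 255.2186]]
```

View pics/m9.png

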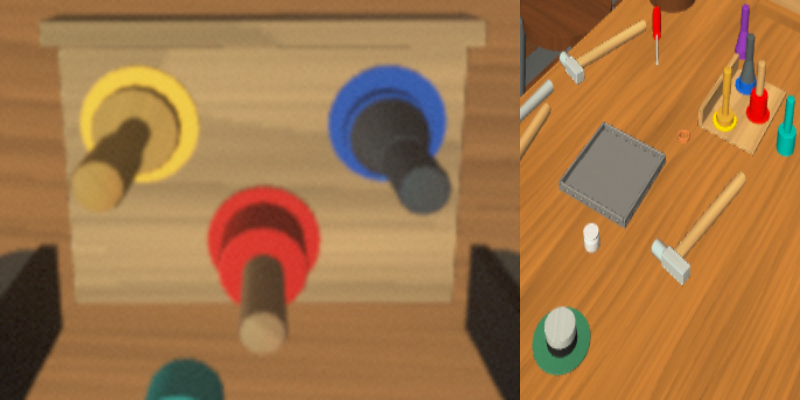

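All three tools stand centred on their pads: tops at stake (192,200), cone (314,201) and mallet (253,255), within about 3 px of ideal. The block is on the green pad.

```bash
python3 -c "
from rig import *
print(finish_job())"
```

```text
the job is handed in; nothing more can be done
None
```

I handed the job in at about 53 s on the robot's clock: the bench block lies on the green work pad, and the mallet, brass stake and cone stand on their red, yellow and blue pads; by the last camera check all four are centred to within about 3 mm, and no verdict came back.

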